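# Cap the oil and hold back the sander's belt tensioner

## Task

The bench sander's belt tensioner has been oiled and its belt is to be changed: first press shut the flip cap that still stands open on one of the three oil tubes in the wooden rack, so that no dust gets in. Then swing the tensioner's arm, by its idler roller, counter-clockwise (seen from above) against its spring until it is fully against its stop, and finish while still holding it there: do not let go. Keep the other caps shut and leave the loose things on the bench where they lie.

Things in the scene. Friction and masses are not known exactly. Their poses are not given: they have to be found in the camera images.
- rack: fixed wooden rack block, 52 (x) by 170 (y) by 42 mm high, holding three upright grey oil tubes in a row along its y, 52 mm apart. Origin: centre of its underside, on the bench; z up. Its x axis points to the side where all three flip caps are hinged, so open caps lean over towards +x of the rack
- cap_a (a joint): angle (rad) of the white flip cap of oil tube a: 0 = pressed shut, level on the rim; grows as it opens upward and over towards the rack's +x, to 2.1. This is the cap that stands open at the start (1.2 to 1.9). It stays at whatever angle it is left (light friction, under 1 N at the lip) and does not click; press it from above until level
- rim_a (a point): centre of the mouth of oil tube a at rim height, 80 mm above the bench; tube 28 mm across, fixed, at any place in the row. Its cap is a disc 32 mm across, top 6.5 mm above the rim when shut, with a lip reaching 41 mm from the hinge; the hinge axis runs along the rack's y, 18 mm to the rack's +x of this point and 3 mm above it
- cap_b (a joint): angle (rad) of the white flip cap of oil tube b: 0 = pressed shut, level on the rim; grows as it opens upward and over towards the rack's +x, to 2.1. It is shut at the start and must stay shut. It stays at whatever angle it is left (light friction, under 1 N at the lip) and does not click; press it from above until level
- rim_b (a point): centre of the mouth of oil tube b at rim height, 80 mm above the bench; tube 28 mm across, fixed, at any place in the row. Its cap is a disc 32 mm across, top 6.5 mm above the rim when shut, with a lip reaching 41 mm from the hinge; the hinge axis runs along the rack's y, 18 mm to the rack's +x of this point and 3 mm above it
- cap_c (a joint): angle (rad) of the white flip cap of oil tube c: 0 = pressed shut, level on the rim; grows as it opens upward and over towards the rack's +x, to 2.1. It is shut at the start and must stay shut. It stays at whatever angle it is left (light friction, under 1 N at the lip) and does not click; press it from above until level
- rim_c (a point): centre of the mouth of oil tube c at rim height, 80 mm above the bench; tube 28 mm across, fixed, at any place in the row. Its cap is a disc 32 mm across, top 6.5 mm above the rim when shut, with a lip reaching 41 mm from the hinge; the hinge axis runs along the rack's y, 18 mm to the rack's +x of this point and 3 mm above it
- hanger: the sander's tensioner, fixed on a grey plate 205 x 180 x 12 mm (85 mm to -x, 120 mm to +x of the pivot). Origin: on the bench under the arm's pivot axis; z up. A black rubber drum, 70 mm across, 106 mm high, stands 78 mm to +x. Two steel posts, 14 mm across, tops at 48 mm, flank the arm: it rests at the one on the +y side; the one on the -y side is the stop to swing to
- pivot (a point): point on the vertical pivot axis of the tension arm at the height of the arm bar (38 mm above the bench)
- roller_top (a point): point on top of the roller's nut, 104 mm above the bench, on the swinging aluminium arm (bar 20 mm wide, 32 to 44 mm above the bench) with an upright black idler roller at its free end that does not spin: 36 mm across, 46 to 100 mm above the bench (nut on top to 104), centred 120 mm from the pivot. This point turns with the arm, whose own -x points outward from the pivot. A steel coil spring on the pivot reaches 75 mm high
- roller (a point): centre of the idler roller, 73 mm above the bench, 120 mm from the pivot axis
- tensioner (a joint): angle (rad) of the tension arm: 0 = at rest, where the spring holds it; grows counter-clockwise seen from above, up to the stop at 0.9. Angle 0.45 points the arm along the hanger's -x. Spring: about 4 N at the roller at rest, about 11 N at the stop; let go, the arm springs back to 0
- offcut: bystander: loose softwood offcut, 90 x 40 x 20, lying flat (sizes in mm); leave it where it lies
- screwdriver: bystander: loose black-handled screwdriver lying flat (sizes in mm); leave it where it lies
- rule: bystander: loose steel rule, 200 x 28 x 4, lying flat (sizes in mm); leave it where it lies
- tape_measure: bystander: loose black tape measure, 66 x 34 x 62 high (sizes in mm); leave it where it lies
- glue_jar: bystander: loose white glue jar, 64 diameter, 80 high (sizes in mm); leave it where it lies
- hammer: bystander: loose hammer with a black handle, lying flat (sizes in mm); leave it where it lies
- serving_board: bystander: loose wooden serving board with a short handle, about 285 x 140 x 18, lying flat (sizes in mm); leave it where it lies

How it is judged:
On the way, in this order (a step that is already met when the one before it is completed fails the run):
1. the open oil tube's cap is pressed shut, the tension arm not yet swung (value of joint each of cap_a, cap_b, cap_c below 0.12 rad and value of joint tensioner below 0.2 rad), for 0.2 s.
2. the tension arm is swung to its stop by the robot, the caps still shut (value of joint tensioner above 0.83 rad and (contact force between tensioner and the fingers above 2 N or contact force between tensioner and the arm above 2 N) and value of joint each of cap_a, cap_b, cap_c below 0.12 rad), for 0.3 s.
At the end, for the whole second after the job is handed in: the tension arm stands at its stop (within 0.07 rad, still), held there by the robot pushing or gripping it with more than 2 N; all three caps are shut (within 0.12 rad) (all of step 2 and velocity of joint tensioner between -0.1 and 0.1 rad/s); the arm keeps its last pose, push and grip.
It fails at once if a loose bystander is shoved more than 30 mm (distance of any of offcut, screwdriver, rule, tape_measure, glue_jar, hammer, serving_board from where it was at the start of the episode above 0.03 m).
It also fails if it takes over 51 s, if anything falls off the work surface, if the arm or the gripper's body presses on something with over 40 N, if the wrist force passes 120 N, or if a joint passes its speed limit or range.

## Robot

A 6-joint arm with a two-finger parallel gripper is mounted at the origin on the work surface. World frame = base frame: x ahead of the robot, y to its left, z up, the work surface at z = 0. Lengths are in m, angles in rad, forces in N, time in s.
With the tool pointing down it reaches from about 0.35 to 0.975 m from the base axis. Payload 4.9 kg.
Tool frame: the origin (TCP) lies on the centre line of the jaws, within the pads' length; the fingertips stand manip.tcp_to_tips ahead of it and the grasp point (between the pads) is the TCP (manip.tcp_to_tips is the distance from the TCP to the fingertips, in m); y points along the fingers, z is the direction in which the jaws open and shut, and the axes are right-handed (so a half turn about y gives the same grasp; the last joint's range is limited). The gripper opens to 85 mm and grips with 20 to 120 N. Pads are 22 mm wide; open, the fingers measure 114 mm over their backs; the gripper's body (76 mm by 85 mm) begins 54 mm behind the grasp point. The pads swing forward as they close: fully open they stand 13 mm farther back than shut.
Start: joints at [1.099, 0.053, 1.613, -0, 1.476, -0.119], TCP at [0.216, 0.586, 0.25] pointing down, gripper open.
Joint ranges: [-3.01, 3.01], [-1.01, 2.22], [0.06, 2.58], [-1.02, 4.17], [0.09, 2.62], [-3.14, 3.14]. Speed limits (rad/s): [2.57, 2.57, 3.14, 3.14, 3.14, 3.14].

## Interface

Orientations are given as a unit quaternion [w, x, y, z].
In Python, from plant import manip gives the robot as it stands.
- The arm moves only by the tool apply_moves, never from a script. Its argument "moves" is a list of rows, each a list of 7 numbers: the gripper's target within -1 to 1 (shut at 1, half-way at 0, fully open at -1), then the shift along the tool's x, y, z in mm, then the turn, a rotation vector about the tool's x, y, z in degrees. A call has 1 to 20 rows; each row shifts and turns the commanded pose from where the row before left it, along the tool's axes as they then stand; what a row does not reach is not made up. A row lasts 1/10 s, in which the tool goes at most 50 mm and 8.59 degrees, less where a joint would pass 70% of its speed; a pose out of reach is approached as far as the arm can. A call with a gripper value outside its range is refused whole. The fingers move at their own pace and stop on an object; the grip force is fixed at half the most. Time passes only in rows, so rows that do not move let the fingers close. It gives the time, the measured TCP pose, the force and the opening at its end, in the units of the state.
- manip.state(): the state, without advancing time (a new reading comes with each control period).
- manip.grab_frame(name): name is "scene" or "top"; returns the picture (420x560x3 uint8, blue, green, red); there is no depth.
- manip.calibration(name): a dict with "mtx" (3x3 intrinsics, pixels), "T" (4x4, takes a point from camera to world coordinates). Camera axes: x right, y down, z forward; pixel columns grow to the right and rows downward; lengths in m; the calibration is good to about 2 mm. A picture is of the moment at which its call begins. calibration takes no time and is no camera call.
- manip.job_done(): hands the job in, once; it reports no verdict.
The state is a dict: "time": time; "joint_pos": joint angles; "joint_vel": joint speeds; "joint_efforts": joint torques, N m; "tool_pos": TCP position; "tool_rot": TCP orientation; "contact_force": force on the tool from outside, world axes, zero at the start; "ft_torque": the same for the moment, N m; "gripper_width": opening from 0.0 (shut) to 1.0 (fully open).
Only numpy, scipy, OpenCV 4.12 (cv2) and the standard library are available. Lean on these libraries where they do the work, as an engineer would, in place of code of your own. Each camera call takes 0.05 s, during which the arm holds its last target. There are 200 camera calls.

## Working session

There is one attempt and no reset: what is moved stays moved. The work goes in short steps, Python scripts to look and compute and a tool call to move; the robot and the scene stay as the last step left them, time stands still between calls to the robot, and variables do not carry over. Pictures are saved under pics/ and viewed, about 8 in all and at most 12, crops included, and the job is handed in when it is done.

Besides the shell and the picture viewer there is one more tool, called after "Request:" by a JSON object that holds its "api" and its "payload", one argument or row to a line. apply_moves: Moves the arm, as the interface text tells. Its arguments: {"type":"object","properties":{"moves":{"type":"array","items":{"type":"array","items":{"type":"number"}}}},"required":["moves"]}

```bash
mkdir -p pics; python3 - <<'E'
from plant import manip
import cv2
for n in("scene","top"):
    cv2.imwrite(f"pics/{n}0.png",cv2.resize(manip.grab_frame(n),(800,600),interpolation=cv2.INTER_CUBIC)); c=manip.calibration(n);print(n,c["mtx"].tolist(),c["T"].round(4).tolist())
print(manip.tcp_to_tips,manip.state())
E
```

```text
scene [[468.1034131697538, 0.0, 275.41056988281446], [0.0, 468.1034131697538, 206.80457800575337], [0.0, 0.0, 1.0]] [[-0.224, 0.8327, -0.5065, 1.2636], [0.9746, 0.1937, -0.1124, 0.1363], [0.0045, -0.5188, -0.8549, 1.3896], [0.0, 0.0, 0.0, 1.0]]
top [[523.0064602827306, 0.0, 283.3080913308842], [0.0, 523.0064602827306, 209.2329900528014], [0.0, 0.0, 1.0]] [[0.007, -0.9878, 0.1557, 0.3025], [-0.9998, -0.0038, 0.0205, -0.0325], [-0.0197, -0.1558, -0.9876, 1.5804], [0.0, 0.0, 0.0, 1.0]]
0.019 {'time': 0.1, 'joint_pos': array([ 1.09904431e+00,  5.32829558e-02,  1.61417390e+00,  1.17719782e-05,
        1.47600901e+00, -1.18992353e-01]), 'joint_vel': array([ 0.00200636, -0.00251957, -0.00167671, -0.00173561,  0.00196642,
        0.00021759]), 'joint_efforts': array([ 2.53773800e-05, -3.94904423e+01, -3.71362209e+01, -1.00563432e-04,
        3.94652569e-03, -2.37585687e-05]), 'tool_pos': array([0.21567674, 0.58603489, 0.24918054]), 'tool_rot': array([-0.69550351,  0.69676829, -0.1242708 ,  0.1238773 ]), 'contact_force': array([ 0.43127032, -0.62614263, -0.2009584 ]), 'ft_torque': array([ 0.02988706, -0.00523965,  0.02077313]), 'gripper_width': 0.9999505849512709}
```

View pics/scene0.png

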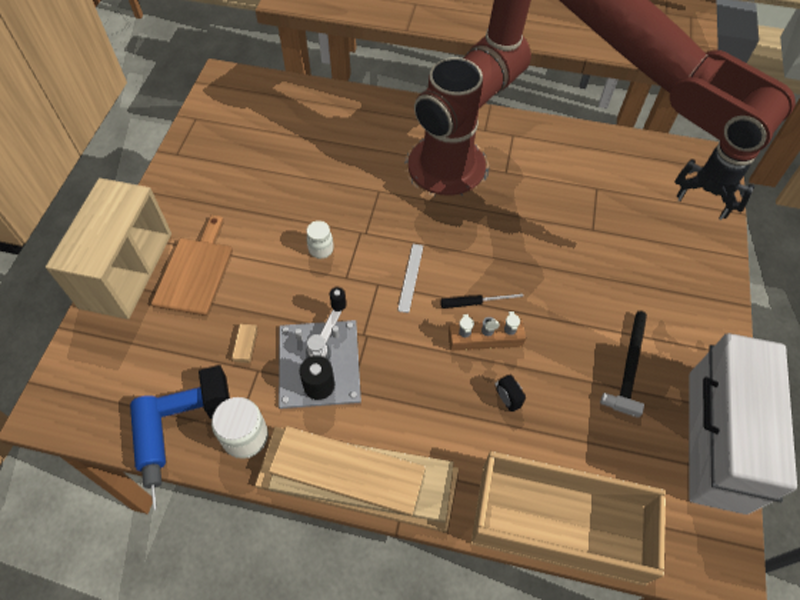

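View pics/top0.png

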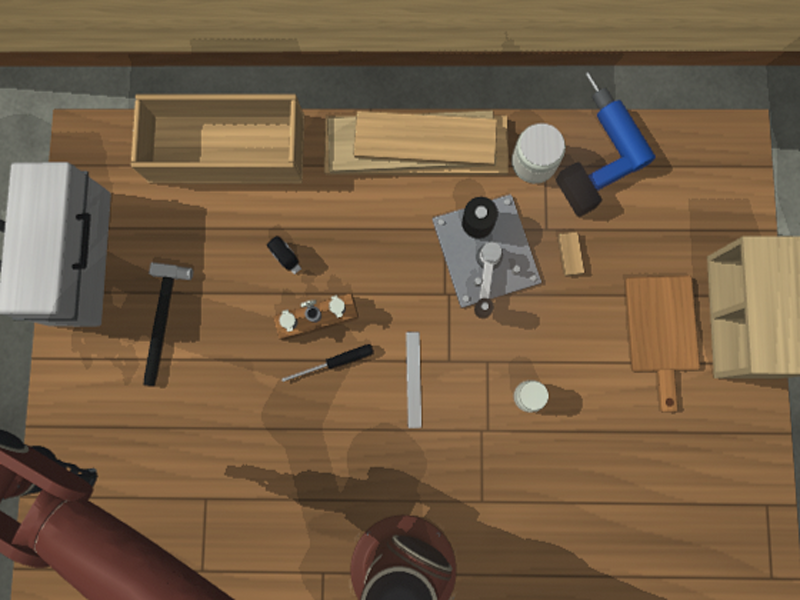

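The pictures show the rack around (315,315) in the top view, with the middle tube's cap open. The tensioner roller is at about (484,308) and the pivot at about (490,255). I'll enlarge both areas.

```bash
python3 - <<'E'
from plant import manip
import cv2,numpy as np
t=manip.grab_frame("top");s=manip.grab_frame("scene")
def c(im,x,y,w,h,k): return cv2.resize(im[y:y+h,x:x+w],None,fx=k,fy=k,interpolation=cv2.INTER_CUBIC)
a=np.hstack([c(t,185,195,80,60,5),c(s,305,205,80,60,5)])
b=np.hstack([c(t,300,130,80,100,4),c(s,185,195,80,100,4)])
cv2.imwrite("pics/rack.png",a);cv2.imwrite("pics/hang.png",b)
E
```

```text
(no output)
```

View pics/rack.png

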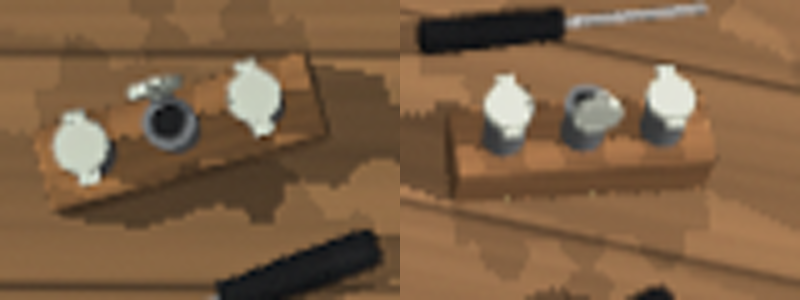

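View pics/hang.png

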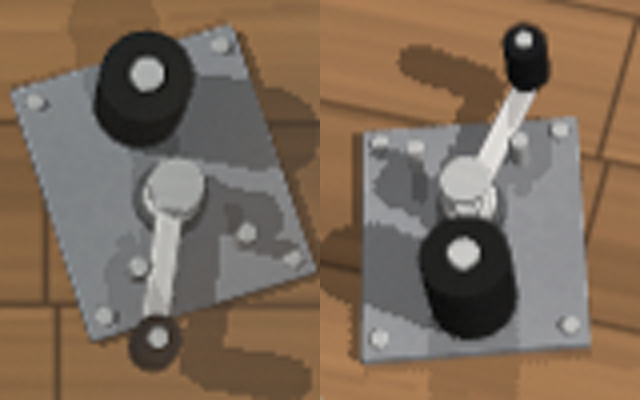

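The crops show tube a in the middle of the row, its cap standing about upright on the far (+x) side. The arm rests at the left post, so its stop is the right post at crop (247,232). Next I'll compute the positions.

```bash
cat >h.py <<'E'
from plant import manip
import numpy as np
from scipy.spatial.transform import Rotation as R
def ray(n,p,z):
    c=manip.calibration(n);d=c["T"][:3,:3]@np.linalg.solve(c["mtx"],[p[0],p[1],1]);o=c["T"][:3,3]
    return o+d*(z-o[2])/d[2]
E
python3 - <<'E'
from h import *
def px(u,v,k,x,y): return ((u+.5)/k-.5+x,(v+.5)/k-.5+y)
for n,z,a,b in[("left",.0865,(81,146),(109,104)),("right",.0865,(254,95),(271,99)),("mid rim",.08,(170,122),None),("opencap",.105,(157,89),(198,112))]:
    print(n,ray("top",px(*a,5,185,195),z).round(4), b and ray("scene",px(*b,5,305,205),z).round(4))
for n,z,a,b in[("nut",.104,(158,337),(204,39)),("drum",.109,(148,74),(143,254)),("pivot",.075,(177,185),(145,178)),("postrest",.048,(139,267),(198,148)),("poststop",.048,(247,232),(96,148))]:
    print(n,ray("top",px(*a,4,300,130),z).round(4),ray("scene",px(*b,4,185,195),z).round(4))
s=manip.state();q=s["tool_rot"];print(R.from_quat(q,scalar_first=True).as_matrix().round(3))
E
```

```text
left [0.4944 0.2366 0.0865] [0.5223 0.1384 0.0865]
right [0.5246 0.1371 0.0865] [0.4953 0.2384 0.0865]
mid rim [0.5095 0.1864 0.08  ] None
opencap [0.5251 0.1907 0.105 ] [0.5259 0.1937 0.105 ]
nut [ 0.5224 -0.1609  0.104 ] [ 0.5221 -0.1596  0.104 ]
drum [ 0.7142 -0.1551  0.109 ] [ 0.7178 -0.1525  0.109 ]
pivot [ 0.6397 -0.1784  0.075 ] [ 0.6399 -0.1773  0.075 ]
postrest [ 0.5833 -0.1522  0.048 ] [ 0.591  -0.1496  0.048 ]
poststop [ 0.6101 -0.2327  0.048 ] [ 0.6098 -0.2301  0.048 ]
[[ 0.938 -0.001  0.346]
 [-0.346 -0.001  0.938]
 [-0.    -1.    -0.001]]
```

Both cameras agree to within a few mm. The plan is to close the fingers, sweep the cap over from its hinge side and press it down. After that I'll grip the roller and swing it. First I move to a point beyond the cap.

Request:
{"api": "apply_moves", "payload": {
  "moves": [
    [1,0,0,0,0,-7.3,0],
    [1,0,0,0,0,-7.3,0],
    [1,0,0,0,0,-7.3,0],
    [1,0,0,0,0,-7.3,0],
    [1,0,0,0,0,-7.3,0],
    [1,21,0,-42,0,0,0],
    [1,21,0,-42,0,0,0],
    [1,21,0,-42,0,0,0],
    [1,21,0,-42,0,0,0],
    [1,21,0,-42,0,0,0],
    [1,21,0,-42,0,0,0],
    [1,21,0,-42,0,0,0],
    [1,21,0,-42,0,0,0],
    [1,21,0,-42,0,0,0],
    [1,21,0,-42,0,0,0],
    [1,25,0,-45,0,0,0],
    [1,0,0,0,0,0,0],
    [1,0,0,0,0,0,0]
  ]
}}

```text
time: 2.0
tool_pos: [0.5711, 0.2063, 0.2498]
tool_rot: [0.7, -0.7, -0.099, 0.1]
contact_force: [-0.3, 1.1, 0.4]
gripper_width: -0.0
```

```bash
cat >>h.py <<'E'
def rel(p):  # offset of p from TCP in tool axes, mm
    s=manip.state();M=R.from_quat(s["tool_rot"],scalar_first=True).as_matrix()
    return (M.T@(np.array(p)-s["tool_pos"])*1000).round(1)
def st():
    s=manip.state();print(round(s["time"],2),s["tool_pos"].round(4),s["contact_force"].round(1),round(s["gripper_width"],2));print(R.from_quat(s["tool_rot"],scalar_first=True).as_matrix().round(3).tolist())
E
python3 -c "
from h import *
import cv2
st();print(rel([.572,.205,.127]),rel([.5095,.187,.127]))
t=manip.grab_frame('top')
s=manip.grab_frame('scene')
k=lambda a:cv2.resize(a,None,fx=4,fy=4,interpolation=2)
cv2.imwrite('pics/a.png',np.hstack([k(t[165:265,180:280]),k(s[170:270,290:390])]))"
```

```text
2.0 [0.5711 0.2063 0.2498] [-0.3  1.1  0.4] -0.0
[[0.96, -0.001, -0.278], [0.278, 0.0, 0.96], [-0.001, -1.0, 0.001]]
[  0.6 122.8  -1.5] [-64.4 122.9  -1.4]
```

View pics/a.png

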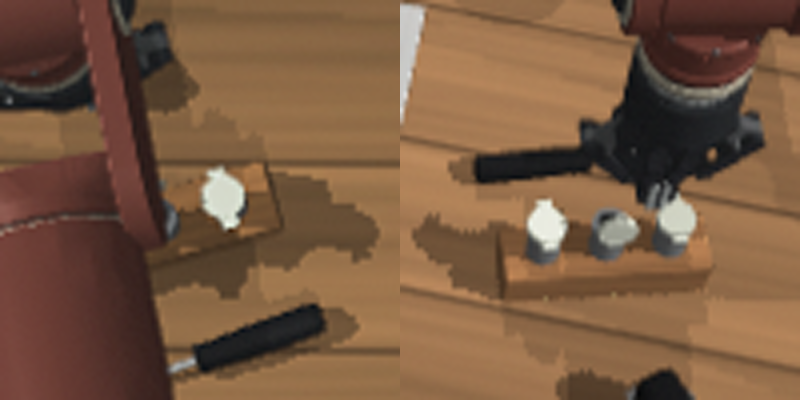

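The arm is beyond the open cap at transit height, and nothing has been disturbed. Now I'll descend and sweep towards −x.

Request:
{"api": "apply_moves", "payload": {
  "moves": [
    [1,0,30,-1.5,0,0,0],
    [1,0,30,0,0,0,0],
    [1,0,30,0,0,0,0],
    [1,0,30,0,0,0,0],
    [1,0,3,0,0,0,0],
    [1,0,0,0,0,0,0],
    [1,-10,0,0,0,0,0],
    [1,-10,0,0,0,0,0],
    [1,-10,0,0,0,0,0],
    [1,-10,0,0,0,0,0],
    [1,-10,0,0,0,0,0],
    [1,-10,0,0,0,0,0],
    [1,-10,0,0,0,0,0],
    [1,0,0,0,0,0,0]
  ]
}}

```text
time: 3.5
tool_pos: [0.5027, 0.1857, 0.127]
tool_rot: [-0.7, 0.7, 0.1, -0.101]
contact_force: [-0.0, 0.7, -0.3]
gripper_width: 0.004
```

```bash
python3 -c "
from h import *
import cv2
st();print(rel([.5095,.187,.1055]))
s=manip.grab_frame('scene')
k=lambda a:cv2.resize(a,None,fx=6,fy=6,interpolation=2)
cv2.imwrite('pics/b.png',k(s[190:265,300:390]))"
```

```text
3.5 [0.5027 0.1857 0.127 ] [-0.   0.7 -0.3] 0.0
[[0.96, -0.001, -0.28], [0.28, -0.0, 0.96], [-0.001, -1.0, 0.0]]
[ 6.9 21.5 -0.6]
```

View pics/b.png

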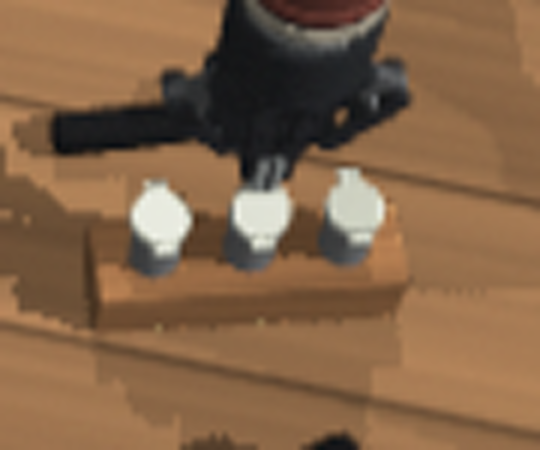

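The open cap has swung most of the way over. Now I'll press it down.

Request:
{"api": "apply_moves", "payload": {
  "moves": [
    [1,0,6,0,0,0,0],
    [1,0,6,0,0,0,0],
    [1,0,4,0,0,0,0],
    [1,0,3,0,0,0,0],
    [1,0,2,0,0,0,0],
    [1,0,0,0,0,0,0]
  ]
}}

```text
time: 4.15
tool_pos: [0.5041, 0.186, 0.106]
tool_rot: [-0.7, 0.7, 0.1, -0.1]
contact_force: [0.3, -0.2, -0.7]
gripper_width: -0.0
```

Request:
{"api": "apply_moves", "payload": {
  "moves": [
    [1,0,1,0,0,0,0],
    [1,0,1,0,0,0,0],
    [1,0,1,0,0,0,0],
    [1,0,0,0,0,0,0],
    [1,0,0,0,0,0,0]
  ]
}}

```text
time: 4.65
tool_pos: [0.5044, 0.1861, 0.1054]
tool_rot: [-0.7, 0.7, 0.1, -0.1]
contact_force: [-5.5, -1.6, 9.9]
gripper_width: -0.0
```

The contact force is 10 N up at the expected height of the shut cap. I'll lift off, open the gripper and travel above the roller.

Request:
{"api": "apply_moves", "payload": {
  "moves": [
    [1,0,-15,0,0,0,0],
    [1,0,-30,0,0,0,0],
    [1,0,-35,0,0,0,0],
    [1,0,-35,0,0,0,0],
    [-1,0,0,0,0,8.3,0],
    [-1,0,0,0,0,8.3,0],
    [-1,0,0,0,0,8.4,0],
    [-1,9,0,-42,0,0,0],
    [-1,9,0,-42,0,0,0],
    [-1,9,0,-42,0,0,0],
    [-1,9,0,-42,0,0,0],
    [-1,9,0,-42,0,0,0],
    [-1,9,0,-42,0,0,0],
    [-1,9,0,-42,0,0,0],
    [-1,7,0,-45,0,0,0],
    [-1,0,0,0,0,0,0],
    [-1,0,0,0,0,0,0]
  ]
}}

```text
time: 6.35
tool_pos: [0.5219, -0.1605, 0.2188]
tool_rot: [0.705, -0.705, 0.054, -0.055]
contact_force: [-0.0, 0.4, 0.1]
gripper_width: 0.999
```

```bash
python3 -c "
from h import *
import cv2
st();print(rel([.522,-.160,.079]))
s=manip.grab_frame('scene')
cv2.imwrite('pics/c.png',cv2.resize(s[140:300,170:383],(800,600),interpolation=2))"
```

```text
6.35 [ 0.5219 -0.1605  0.2188] [-0.   0.4  0.1] 1.0
[[0.988, 0.001, 0.154], [-0.154, 0.0, 0.988], [0.001, -1.0, 0.0]]
[-1.000e-01  1.398e+02  5.000e-01]
```

View pics/c.png

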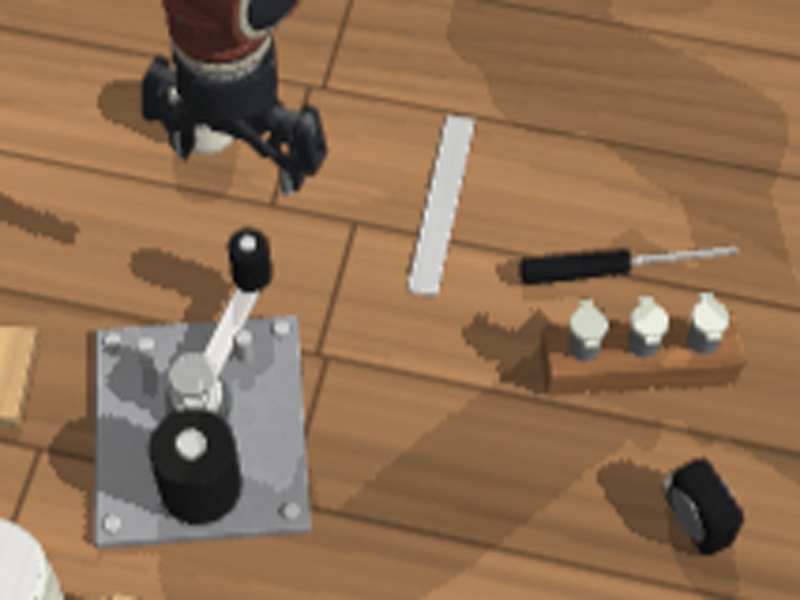

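All three caps are shut and the open gripper is over the roller. Next I'll descend and grip it.

Request:
{"api": "apply_moves", "payload": {
  "moves": [
    [-1,0,35,0,0,0,0],
    [-1,0,35,0,0,0,0],
    [-1,0,35,0,0,0,0],
    [-1,0,25,0,0,0,0],
    [-1,0,10,0,0,0,0],
    [-1,0,0,0,0,0,0],
    [1,0,0,0,0,0,0],
    [1,0,0,0,0,0,0],
    [1,0,0,0,0,0,0],
    [1,0,0,0,0,0,0],
    [1,0,0,0,0,0,0],
    [1,0,0,0,0,0,0],
    [1,0,0,0,0,0,0],
    [1,0,0,0,0,0,0]
  ]
}}

```text
time: 7.8
tool_pos: [0.5228, -0.1604, 0.0801]
tool_rot: [-0.705, 0.706, -0.053, 0.054]
contact_force: [-1.6, 0.9, 5.6]
gripper_width: 0.408
```

```bash
python3 -c "
from h import *
st()
# chord per step in tool axes (mid-rotation) : radius 120, tool x = inward radial?
p=np.array([.640,-.178]);s=manip.state();d=s['tool_pos'][:2]-p;print(np.hypot(*d),np.degrees(np.arctan2(d[1],d[0])))
"
```

```text
7.8 [ 0.5228 -0.1604  0.0801] [-1.6  0.9  5.6] 0.41
[[0.988, 0.002, 0.151], [-0.151, -0.001, 0.988], [0.002, -1.0, -0.001]]
0.11852011427096383 171.45075200981927
```

The roller is gripped (opening 0.41, about 35 mm). Now I'll swing along the arc, checking part-way.

Request:
{"api": "apply_moves", "payload": {
  "moves": [
    [1,0.5,0,-10.8,0,-5.16,0],
    [1,0.5,0,-10.8,0,-5.16,0],
    [1,0.5,0,-10.8,0,-5.16,0],
    [1,0.5,0,-10.8,0,-5.16,0],
    [1,0.5,0,-10.8,0,-5.16,0],
    [1,0.5,0,-10.8,0,-5.16,0],
    [1,0.5,0,-10.8,0,-5.16,0],
    [1,0.5,0,-10.8,0,-5.16,0],
    [1,0.25,0,-5.4,0,-2.58,0],
    [1,0,0,0,0,0,0],
    [1,0,0,0,0,0,0]
  ]
}}

```text
time: 8.9
tool_pos: [0.5434, -0.2473, 0.08]
tool_rot: [-0.674, 0.674, 0.213, -0.212]
contact_force: [-2.8, 1.7, 6.8]
gripper_width: 0.407
```

```bash
cat >>h.py <<'E'
def ang():
    st();s=manip.state();p=np.array([.640,-.178]);d=s['tool_pos'][:2]-p;f=s['contact_force'][:2];a=np.arctan2(d[1],d[0])%(2*np.pi)
    print('r',np.hypot(*d).round(4),'theta',round(a-np.radians(171.4),3),'Ftang',f@[-np.sin(a),np.cos(a)],'Frad',f@[np.cos(a),np.sin(a)])
E
python3 -c "
from h import *
ang()"
```

```text
8.9 [ 0.5434 -0.2473  0.08  ] [-2.8  1.7  6.8] 0.41
[[0.819, 0.002, -0.573], [0.573, 0.0, 0.819], [0.002, -1.0, -0.001]]
r 0.1189 theta 0.772 Ftang -2.9793047104494192 Frad 1.2911029758813575
```

Request:
{"api": "apply_moves", "payload": {
  "moves": [
    [1,0.3,0,-7,0,-3.4,0],
    [1,0.3,0,-5,0,-2.4,0],
    [1,0,0,-2,0,0,0],
    [1,0,0,0,0,0,0],
    [1,0,0,0,0,0,0]
  ]
}}

```text
time: 9.4
tool_pos: [0.5514, -0.2575, 0.08]
tool_rot: [0.663, -0.662, -0.247, 0.247]
contact_force: [-7.2, 3.8, 10.0]
gripper_width: 0.41
```

```bash
python3 -c "
from h import *
import cv2
ang()
t=manip.grab_frame('top');s=manip.grab_frame('scene')
k=lambda a:cv2.resize(a,None,fx=4,fy=4,interpolation=2)
cv2.imwrite('pics/d.png',np.hstack([k(t[130:230,290:390]),k(s[170:270,150:250])]))"
```

```text
9.4 [ 0.5514 -0.2575  0.08  ] [-7.2  3.8 10. ] 0.41
[[0.756, -0.001, -0.654], [0.654, 0.001, 0.756], [0.0, -1.0, 0.001]]
r 0.1191 theta 0.882 Ftang -7.652584543241904 Frad 2.78804407530097
```

View pics/d.png

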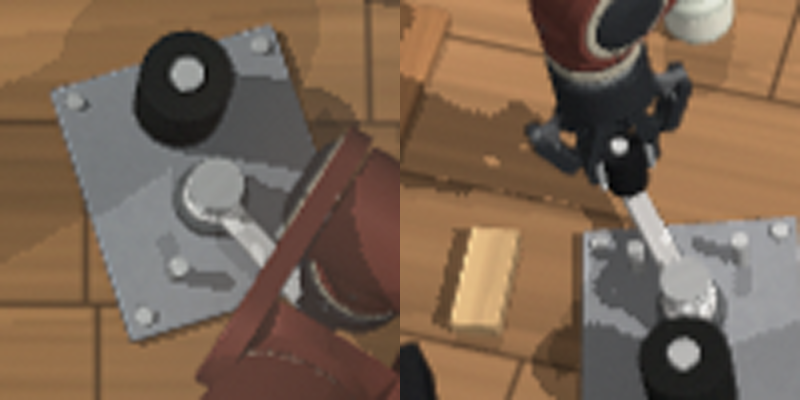

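The roller is in the jaws and the arm is next to the stop post. I'll push a few mm more to confirm it seats firmly.

Request:
{"api": "apply_moves", "payload": {
  "moves": [
    [1,0,0,-2,0,0,0],
    [1,0,0,-1,0,0,0],
    [1,0,0,0,0,0,0],
    [1,0,0,0,0,0,0]
  ]
}}

```text
time: 9.9
tool_pos: [0.5524, -0.2587, 0.08]
tool_rot: [0.664, -0.661, -0.247, 0.249]
contact_force: [-11.4, 8.0, 13.8]
gripper_width: 0.406
```

```bash
python3 -c "
from h import *
ang()"
```

```text
9.9 [ 0.5524 -0.2587  0.08  ] [-11.4   8.   13.8] 0.41
[[0.754, -0.004, -0.657], [0.657, 0.003, 0.754], [-0.001, -1.0, 0.005]]
r 0.1191 theta 0.895 Ftang -13.62999437690684 Frad 2.938433451232778
```

Request:
{"api": "apply_moves", "payload": {
  "moves": [
    [1,0,0,-2,0,0,0],
    [1,0,0,-1,0,0,0],
    [1,0,0,0,0,0,0],
    [1,0,0,0,0,0,0],
    [1,0,0,0,0,0,0]
  ]
}}

```text
time: 10.4
tool_pos: [0.5536, -0.2605, 0.0798]
tool_rot: [0.664, -0.66, -0.247, 0.25]
contact_force: [-14.4, 10.2, 15.1]
gripper_width: 0.412
```

```bash
python3 -c "
from h import *
import cv2
ang()
t=manip.grab_frame('top');s=manip.grab_frame('scene')
k=lambda a:cv2.resize(a,None,fx=4,fy=4,interpolation=2)
cv2.imwrite('pics/e.png',np.hstack([k(s[190:290,290:390]),k(s[170:270,150:250])]))"
```

```text
10.4 [ 0.5536 -0.2605  0.0798] [-14.4  10.2  15.1] 0.41
[[0.754, -0.006, -0.657], [0.657, 0.004, 0.754], [-0.002, -1.0, 0.007]]
r 0.1194 theta 0.912 Ftang -17.346122091941524 Frad 3.3338637309353087
```

View pics/e.png

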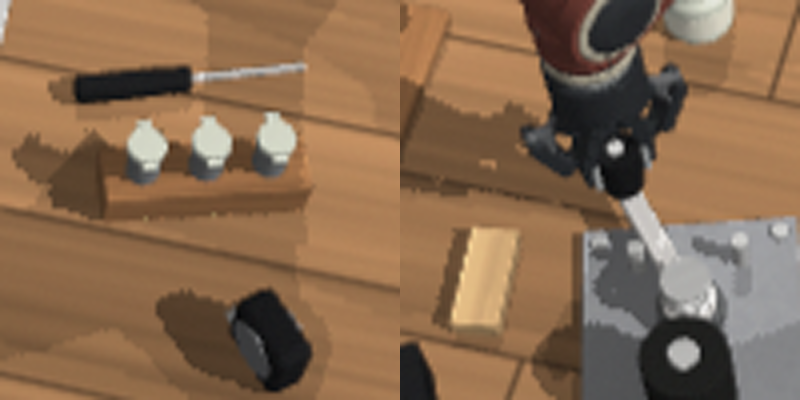

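The caps are still shut. I'll check the arm angle from the nut at crop (614,148).

```bash
python3 -c "
from h import *
ang()
for n,(u,v) in dict(now=(214,148),before=(219,146)).items():
    q=ray('scene',((u+.5)/4-.5+150,(v+.5)/4-.5+170),.104);d=q[:2]-[.640,-.178];print(n,q.round(4),np.hypot(*d).round(4),(np.arctan2(d[1],d[0])%(2*np.pi)-np.radians(171.4)).round(3))
print(manip.state()['joint_vel'].round(3))"
```

```text
10.5 [ 0.5536 -0.2605  0.0799] [-13.3   9.9  15.3] 0.41
[[0.754, -0.006, -0.657], [0.657, 0.004, 0.754], [-0.002, -1.0, 0.007]]
r 0.1194 theta 0.912 Ftang -16.324394092942573 Frad 2.827047105690297
now [ 0.5539 -0.259   0.104 ] 0.1182 0.905
before [ 0.5512 -0.2556  0.104 ] 0.1179 0.869
[ 0.     0.002 -0.001  0.001  0.    -0.   ]
```

The vision angle is 0.905 rad, and the 16 N tangential push exceeds the spring's 11 N. I'll give one last small push to seat it.

Request:
{"api": "apply_moves", "payload": {
  "moves": [
    [1,0,0,-1.5,0,0,0],
    [1,0,0,-1.5,0,0,0],
    [1,0,0,0,0,0,0],
    [1,0,0,0,0,0,0],
    [1,0,0,0,0,0,0],
    [1,0,0,0,0,0,0]
  ]
}}

```text
time: 11.1
tool_pos: [0.5545, -0.2618, 0.0797]
tool_rot: [0.666, -0.659, -0.245, 0.25]
contact_force: [-17.7, 12.8, 18.4]
gripper_width: 0.405
```

```bash
python3 -c "
from h import *
ang()
print(manip.job_done())"
```

```text
11.1 [ 0.5545 -0.2618  0.0797] [-17.7  12.8  18.4] 0.41
[[0.754, -0.01, -0.657], [0.657, 0.007, 0.754], [-0.003, -1.0, 0.011]]
r 0.1197 theta 0.925 Ftang -21.521641389765335 Frad 3.6761405650834114
the job is handed in; nothing more can be done
None
```

I pressed the open cap shut (it was on the middle tube). I then gripped the idler roller, swung the tensioner arm to its stop and handed the job in at about 11 s, still gripping and pushing it. No verdict was reported.

- **Caps:** pressing the open one gave about 10 N upward at the expected shut height. In the last picture all three caps look level.
- **Tensioner:** the last picture put the arm at 0.905 rad, with the stop at 0.9 and a reading uncertainty I put at roughly 0.02 rad. After one more small push, the tangential force was about 21 N, against the spring's 11 N at the stop. The robot was still gripping the roller.
- **Loose things:** I touched none of them. The screwdriver, tape measure and offcut look unmoved in the last crops; I did not look at the others again after the swing.
- **Readings that disagreed:** the gripper position alone gave 0.925 rad, slightly past the stop, which I put down to give in the gripper or the roller shifting in the jaws. The force sensor read only about 3 N when the arm was at 0.77 rad, less than the spring should give there. It also showed 6–18 N upward during the swing and hold that I could not explain. All stayed well under the limits.

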